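Hold a tin's lid down in the dispensary lidding press

TASK

Slide the tray with its lidded tin along the table into the slot of the lidding press until it is fully home against the stop, and only then push the press's black knob down until the ring on its stem is level with the top of the steel sleeve, where the pad bears on the lid with about 10 newtons. Do not press much harder, and leave the other things on the table where they are. Finish while holding the knob there: do not let it come up.

Things in the scene. Friction and masses are not known exactly. Their poses are not given: they have to be found in the camera images.
- press: grey C-frame bench press fixed to the table. Origin: on the table surface, right under the plunger axis. Its x axis is the direction in which the tray goes in (the slot opens to its -x side), z is up. Head: 60 mm wide, from x = -30 to +100 mm, underside 80 mm and top 125 mm above the table, with a steel sleeve (32 mm across) round the stem up to 130 mm. Column behind, x = 60 to 100 mm.
- slot_mouth (a point): middle of the slot's mouth, on the table, at x = -90 mm of the press; axes as the press. The slot's floor is the table. Its two steel side guides, 96 mm apart inside (the tray is 90 mm wide) and 26 mm high, run from here 135 mm in +x; lips 22 mm above the table reach 8 mm inward. Flared lead-ins stand 35 mm out from here, 122 mm apart at their ends.
- slot_stop (a point): middle of the face of the stop at the slot's far end, 15 mm above the table, at x = +45 mm of the press. The tray is home when its far edge is against this grey block, or within some mm of it; the tray's grip is then 135 mm from the plunger axis on the -x side (180 mm from this stop).
- knob_top (a point): centre of the flat top of the press's black round knob (48 mm across, 24 mm high) on the plunger axis: 216 mm above the table when up; it goes straight down with the plunger
- plunger (a joint): travel of the knob in m: 0 up, positive down, stop at 0.052. A spring (3 N at first, +0.06 N per mm) lifts it when let go. A brass ring (19 mm across) on the stem is level with the sleeve's top at 0.034. With the tin in place the pad meets the lid at 0.018; from there a cushion adds 0.6 N per mm on the lid: about 10 N at 0.034 (the hand then pushes with about 15 N).
- pad: round rubber pad (44 mm across) under the head, sprung against the plunger; its underside is 67 mm above the table when up, 18 mm above the lid of a tin in the tray. Its origin is not on it but, when up, at the press's origin on the table.
- tray_grip (a point): middle of the tray's wooden grip, an upright board across its near end: 14 mm thick (x), 56 mm wide (y), from 4 to 62 mm above the table; this point is 40 mm above it. x points from grip to tin, z up. The aluminium tray (0.3 kg): 90 mm wide, 4 mm thick, 14 mm rim on three sides, reaches 180 mm ahead of this point and 10 mm behind; the tin's nest is centred 140 mm ahead.
- tin: closed steel tin with its lid on, 60 mm across, 45 mm high, about 0.12 kg, standing loose in the tray's round nest (2 mm play, rim 14 mm above the table). Origin: centre of its underside, 4 mm above the table
- spare_tin: bystander, leave alone: lidded steel tin like the one in the tray (60 mm across, 45 mm high) but standing alone on the table; origin at its underside
- weight: bystander, leave alone: brass balance weight, 40 mm across, 62 mm high; origin at its underside
- mortar: bystander, leave alone: brass mortar with its pestle standing through its lid, 104 mm across, 193 mm high; origin at its underside
- bowl: bystander, leave alone: shallow steel bowl, 130 mm across, 45 mm high; origin at its underside
- jar: bystander, leave alone: amber glass jar with white cap, 64 mm across, 85 mm high; origin at its underside
- scoop: bystander, leave alone: brass scoop with a dark wooden handle, lying flat, about 175 mm long, 70 mm wide, 30 mm high; origin at its underside
Mind the look-alikes: they are no part of the job. What is shaped like the part that bears tray_grip but purple is not meant. What is shaped like the tin but red is not meant.

How it is judged:
On the way, in this order (a step that is already met when the one before it is completed fails the run):
1. the tray with its tin is fully home in the slot (x of tray_grip in the frame of press between -0.149 and -0.132 m and y of tray_grip in the frame of press between -0.01 and 0.01 m and angle between the x axis of tray_grip and the x axis of press, either way round below 0.08 rad and z of tray_grip in the frame of press below 0.05 m and horizontal distance between tin and press below 0.012 m and angle between tin's own z axis and vertical below 0.1 rad), for 0.2 s.
2. the pad bears on the lid with about 10 N (contact force between pad and tin between 7 and 13 N and contact force between any of the fingers, the arm and press above 3 N), for 0.5 s.
At the end, for the whole second after the job is handed in: Tray home (grip 132 to 149 mm before the plunger axis, within 10 mm sideways, square within 0.08 rad), tin upright within 12 mm of the axis, and the robot holds the knob so that the pad bears on the lid with 7 to 13 N (ring within about 5 mm of level) through the last second (all of step 1 and all of step 2); the arm keeps its last pose, push and grip.
It fails at once if the knob is pushed down before the tray is home (value of joint plunger above 0.012 m and not (x of tray_grip in the frame of press between -0.149 and -0.132 m and y of tray_grip in the frame of press between -0.01 and 0.01 m and angle between the x axis of tray_grip and the x axis of press, either way round below 0.08 rad and z of tray_grip in the frame of press below 0.05 m and horizontal distance between tin and press below 0.012 m and angle between tin's own z axis and vertical below 0.1 rad)).
It fails at once if the lid is pressed with more than 18 N (contact force between pad and tin above 18 N).
It fails at once if the tin is tipped over (angle between tin's own z axis and vertical above 0.5 rad).
It fails at once if another thing on the table is disturbed (distance of any of spare_tin, weight, mortar, bowl, jar, scoop from where it was at the start of the episode above 0.03 m).
It also fails if it takes over 56 s, if anything falls off the work surface, if the arm or the gripper's body presses on something with over 40 N, if the wrist force passes 120 N, or if a joint passes its speed limit or range.

ROBOT

A 6-joint arm with a two-finger parallel gripper is mounted at the origin on the work surface. World frame = base frame: x ahead of the robot, y to its left, z up, the work surface at z = 0. Lengths are in m, angles in rad, forces in N, time in s.
With the tool pointing down it reaches from about 0.275 to 0.85 m from the base axis. Payload 5.2 kg.
Tool frame: the origin (TCP) lies on the centre line of the jaws, within the pads' length; the fingertips stand 17 mm ahead of it and the grasp point (between the pads) lies 2 mm behind it; z points along the fingers, y is the direction in which the jaws open and shut (so a half turn about z gives the same grasp; the last joint's range is limited). The gripper opens to 85 mm and grips with 20 to 120 N. Pads are 22 mm wide; open, the fingers measure 114 mm over their backs; the gripper's body (76 mm by 85 mm) begins 54 mm behind the grasp point. The pads swing forward as they close: fully open they stand 13 mm farther back than shut.
Start: joints at [-1.422, 0.259, 1.535, -0, 1.348, -0.203], TCP at [0.19, -0.516, 0.248] pointing down, gripper open.
Joint ranges: [-3.14, 3.14], [-0.91, 2.08], [0.19, 2.58], [-1.22, 4.36], [0.22, 2.71], [-3.12, 3.12]. Speed limits (rad/s): [2.57, 2.57, 3.14, 3.14, 3.14, 3.14].

INTERFACE

Orientations are given as a unit quaternion [x, y, z, w].
In Python, from station import arm gives the robot as it stands. Calls block until the motion is done:
- arm.move_to(position, orientation): joint-space move of the TCP to a pose.
- arm.move_linear(position, rotation=None, max_speed=0.15): straight line of the TCP; rotation=None keeps the orientation; max_speed is the mean speed in m/s.
- arm.set_joints(angles): joint-space move.
- arm.set_gripper(opening): finger opening in m; the grip force is fixed at half the most; returns when the fingers have stopped.
- arm.sleep(seconds).
- arm.solve_ik(position, orientation): joint angles nearest the present ones, or None.
- arm.get_state(): the state.
- arm.capture(name): name is "scene" or "side" or "wrist"; returns a dict with "frame" (480x640x3 uint8, blue, green, red), "depth" (480x640 float32, m along the optical axis (not along the pixel's ray), 0 where there is no reading), "fx", "fy", "cx", "cy" (pixels), "origin" and "rotation" of the camera in the world. Camera axes: x right, y down, z forward; pixel columns grow to the right and rows downward; lengths in m; the calibration is good to about 2 mm. A picture is of the moment at which its call begins.
A pose or a line that the arm cannot do raises arm.Unreachable and nothing moves.
- arm.close_job(): hands the job in, once; it reports no verdict.
The state is a dict: "clock": time; "joint_positions": joint angles; "dq": joint speeds; "joint_torque": joint torques, N m; "tcp_pos": TCP position; "ee_rot": TCP orientation; "contact_force": force on the tool from outside, world axes, zero at the start; "moment": the same for the moment, N m; "gripper_width": finger opening in m.
Only numpy, scipy, OpenCV 4.12 (cv2) and the standard library are available. Lean on these libraries where they do the work, as an engineer would, in place of code of your own. Each camera call takes 0.05 s, during which the arm holds its last target. There are 200 camera calls.

## Working session

There is one attempt and no reset: what is moved stays moved. The work goes in short steps, each a Python script; the robot and the scene stay as the last script left them, time stands still between calls to the robot, and variables do not carry over. Pictures are saved under pics/ and viewed, about 8 in all and at most 12, crops included, and the job is handed in when it is done.

```bash
ls; mkdir -p pics
cat > h.py <<'E'
import numpy as np, cv2
from station import arm
def pts(c):
    v,u=np.mgrid[0:480,0:640]; d=c["depth"]
    p=np.stack([(u-c["cx"])/c["fx"]*d,(v-c["cy"])/c["fy"]*d,d],-1)
    return p@np.array(R(c)).T+np.array(c["origin"])
def R(c):
    r=np.array(c["rotation"])
    if r.shape==(4,):
        from scipy.spatial.transform import Rotation as Ro
        r=Ro.from_quat(r).as_matrix()
    return r
def ray(c,u,v,z):
    d=R(c)@np.array([(u-c["cx"])/c["fx"],(v-c["cy"])/c["fy"],1.]); o=np.array(c["origin"])
    return o+d*(z-o[2])/d[2]
E
python3 - <<'E'
from h import *
import pickle
for n in("scene","side"):
    c=arm.capture(n); pickle.dump(c,open(n+".pkl","wb")); cv2.imwrite(f"pics/{n}0.png",c["frame"]); print(n,c["origin"],c["rotation"],c["fx"],(c["depth"]>0).mean())
print(arm.get_state())
E
```

```text
pics
scene [ 1.07439944 -0.84873618  1.10010067] [ 0.88092201  0.26582204 -0.11689899 -0.37369732] 519.3268577843033 0.9958268229166667
side [0.17812558 0.64613071 0.92729698] [-0.22027238  0.90253295 -0.35818585  0.09282911] 516.4178409806319 0.9961002604166667
{'clock': 0.1, 'joint_positions': array([-1.42181686e+00,  2.59270106e-01,  1.53595817e+00,  1.72117570e-05,
        1.34797060e+00, -2.02817078e-01]), 'dq': array([ 0.00164137, -0.00077044, -0.00233532,  0.00153577,  0.00186309,
       -0.0001832 ]), 'joint_torque': array([ 2.14012252e-03, -4.46969175e+01, -2.91250437e+01, -1.57758905e-04,
        6.32474184e-03,  2.31641224e-05]), 'tcp_pos': array([ 0.18947556, -0.51587697,  0.247564  ]), 'ee_rot': array([ 9.84569762e-01,  1.74990684e-01,  3.00047486e-05, -8.02595133e-04]), 'contact_force': array([ 0.08544945,  0.69108516, -0.28772718]), 'moment': array([-0.00688062,  0.02159943, -0.00570455]), 'gripper_width': 0.08552796673075412}
```

View pics/scene0.png

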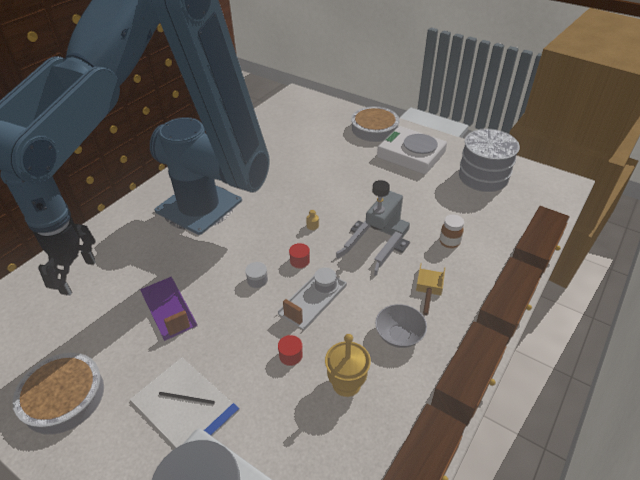

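View pics/side0.png

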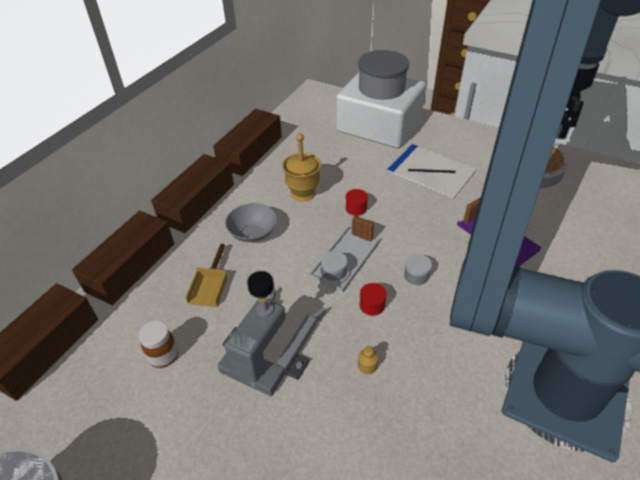

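Candidates in the scene view: the aluminium tray with grip at (292,311) and the purple tray at (170,310). The aluminium one is meant, and its grey tin is at (326,280). The grey tin at (257,274) stands alone, so it is the spare, and the red ones at (299,255) and (290,350) are decoys. The press knob is at (380,188), with the slot opening towards the tray.

Next I measure, with an enlarged crop to confirm.

Run:
```python
from h import *
import pickle
S=pickle.load(open("scene.pkl","rb"));D=pickle.load(open("side.pkl","rb"))
def sel(c,box,zlo,zhi,f=None):
    P=pts(c);u0,v0,u1,v1=box
    m=np.zeros((480,640),bool);m[v0:v1,u0:u1]=1
    m&=(P[...,2]>zlo)&(P[...,2]<zhi)
    if f is not None:m&=f(c["frame"].astype(int))
    return P[m]
black=lambda f:f.max(-1)<60
brown=lambda f:(f[...,2]-f[...,0]>30)
def rect(n,p):
    r=cv2.minAreaRect(p[:,:2].astype(np.float32)*1000); print(n,len(p),np.round(r[0],1),np.round(r[1],1),round(r[2],1),'z',np.percentile(p[:,2],[2,50,98]).round(3))
for nm,c,k,g,t,h,gd in(("scene",S,(365,175,395,200),(275,290,310,330),(308,262,342,296),(360,185,410,240),(335,215,415,275)),("side",D,(240,265,280,305),(345,212,380,245),(315,245,352,290),(215,295,290,400),(215,300,330,395))):
    print(nm)
    rect("knobtop",sel(c,k,.205,.23)); rect("griptop",sel(c,g,.052,.07)); rect("tin top",sel(c,t,.042,.056)); rect("head top",sel(c,h,.117,.128)); rect("guides",sel(c,gd,.018,.03))
    for n,b in (("tray",(270,255,355,330) if c is S else (305,210,385,300)),): rect(n,sel(c,b,.010,.018))
# all objects
for c in(S,D):
  P=pts(c);m=((P[...,2]>.015)&(P[...,2]<.3)&(P[...,0]>.1)&(P[...,0]<.95)&(abs(P[...,1])<.6)).astype(np.uint8)
  n,l,st,ce=cv2.connectedComponentsWithStats(m)
  for i in range(1,n):
    if st[i,4]>80:
      q=P[l==i];print(ce[i].round(),st[i,4],q.min(0).round(3),q.max(0).round(3))
a=cv2.resize(S["frame"][240:340,260:360],(400,400),interpolation=2);b=cv2.resize(S["frame"][170:270,330:430],(400,400),interpolation=2)
cv2.imwrite("pics/crop1.png",np.hstack([a,b]))
```

```text
scene
knobtop 178 [571.4 173.2] [44.  53.9] 30.7 z [0.206 0.213 0.217]
griptop 119 [ 535.2 -203.7] [16.4 58. ] 87.1 z [0.053 0.059 0.064]
tin top 291 [542.1 -64.8] [57.  61.7] 32.9 z [0.042 0.046 0.051]
head top 456 [570.7 210.4] [ 59.  132.8] 0.2 z [0.118 0.122 0.127]
guides 707 [564.1 160.6] [140.7 224.2] 2.2 z [0.018 0.024 0.029]
tray 291 [527.4 -94.4] [169.5 266.8] 26.8 z [0.01  0.013 0.017]
side
knobtop 505 [566.8 175.5] [46.9 47.7] 42.6 z [0.206 0.216 0.219]
griptop 137 [ 531.2 -202. ] [18.1 55.7] 87.5 z [0.052 0.06  0.065]
tin top 426 [538.2 -62.9] [57.4 58.2] 31.8 z [0.043 0.049 0.053]
head top 1583 [566.  211.1] [ 61.1 130.3] 1.2 z [0.118 0.124 0.127]
guides 1222 [606.5 173.5] [236.2 222.8] 6.4 z [0.019 0.026 0.03 ]
tray 491 [ 538.  -153.5] [113.7 274.4] 4.0 z [0.01  0.013 0.018]
[238. 168.] 2158 [ 0.1   -0.059  0.154] [0.263 0.104 0.3  ]
[405. 155.] 884 [0.352 0.546 0.015] [0.555 0.6   0.068]
[481. 168.] 1196 [0.656 0.566 0.015] [0.788 0.6   0.14 ]
[382. 219.] 2031 [0.504 0.048 0.015] [0.639 0.277 0.219]
[482. 310.] 826 [ 0.94  -0.231  0.016] [0.95  0.509 0.084]
[312. 219.]
[... 1469 characters left out ...]
. 227.] 378 [ 0.502 -0.211  0.015] [ 0.559 -0.192  0.066]
[135. 262.] 2106 [0.934 0.029 0.015] [0.95  0.251 0.084]
[211. 272.] 481 [ 0.727 -0.01   0.015] [0.821 0.168 0.033]
[334. 265.] 607 [ 0.508 -0.094  0.015] [ 0.57  -0.032  0.054]
[418. 267.] 597 [ 0.335 -0.178  0.015] [ 0.394 -0.116  0.051]
[505. 306.] 5643 [ 0.1   -0.025  0.17 ] [0.255 0.103 0.3  ]
[262. 338.] 5133 [0.501 0.049 0.015] [0.651 0.277 0.22 ]
[373. 297.] 666 [ 0.391 -0.051  0.015] [0.451 0.011 0.05 ]
[ 46. 347.] 3136 [0.932 0.29  0.015] [0.95  0.51  0.084]
[158. 343.] 1287 [0.719 0.267 0.015] [0.783 0.329 0.09 ]
[368. 359.] 383 [0.346 0.109 0.015] [0.385 0.145 0.066]
[ 34. 464.] 1066 [0.67  0.571 0.043] [0.784 0.6   0.142]
```

View pics/crop1.png

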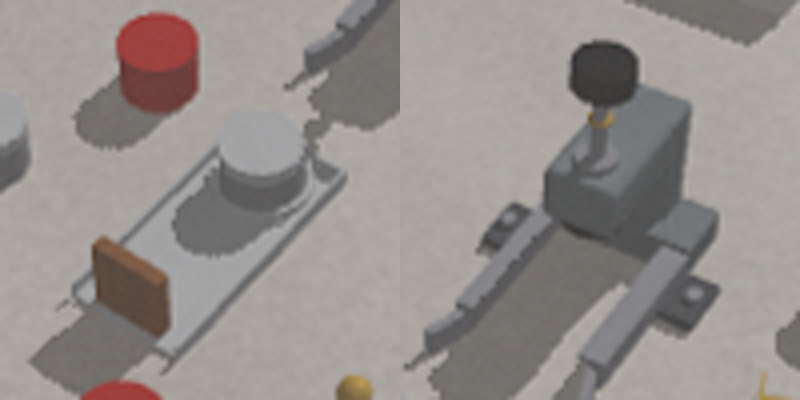

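The crop confirms the aluminium tray with its brown grip and grey tin (left), and the press slot opening towards the tray (right). Now close looks with the wrist camera over the tray and the slot mouth.

```bash
cat >> h.py <<'E'
def q(deg): a=np.radians(deg)/2; return [float(np.cos(a)),float(np.sin(a)),0.,0.]
E
python3 - <<'E'
from h import *
import pickle
ims=[]
for n,p,a in(("w_slot",[.569,.03,.33],0.7),("w_tray",[.533,-.20,.25],-2.9)):
    arm.move_to(p,q(a)); arm.sleep(.3); c=arm.capture("wrist"); pickle.dump(c,open(n+".pkl","wb")); ims.append(cv2.resize(c["frame"],(400,300)))
    s=arm.get_state(); print(s["clock"],s["tcp_pos"],s["joint_positions"].round(2),c["origin"],(c["depth"]>0).mean())
cv2.imwrite("pics/wrist1.png",np.hstack(ims))
E
```

```text
2.8333 [0.56901936 0.02964302 0.32996932] [-0.14  0.26  1.34 -0.    1.54  1.42] [0.63791798 0.02937809 0.45571622] 0.9959505208333334
4.15 [ 0.53340159 -0.19916292  0.25035695] [-0.55  0.29  1.48  0.    1.36  1.07] [ 0.60222804 -0.20322963  0.37632377] 0.9959375
```

View pics/wrist1.png

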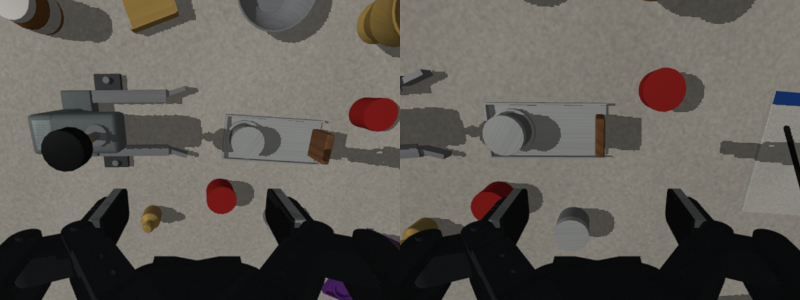

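The slot view (left) shows the press with its knob at (67,150), the guides at (135,97) and (135,150) and the tray in line. The tray view shows the grip at (600,135) and the tin at (505,132). Measuring from depth.

Run:
```python
from h import *
import pickle
def fit(n,p):
    r=cv2.minAreaRect(p[:,:2].astype(np.float32)*1000); print(n,len(p),np.round(r[0],1),np.round(r[1],1),round(r[2],1))
for f in("w_slot","w_tray"):
    c=pickle.load(open(f+".pkl","rb"));P=pts(c);X,Y,Z=P[...,0],P[...,1],P[...,2]
    print(f)
    rg=lambda x0,x1,y0,y1,z0,z1:P[(X>x0)&(X<x1)&(Y>y0)&(Y<y1)&(Z>z0)&(Z<z1)]
    fit("griptop",rg(.48,.60,-.24,-.16,.056,.068)); fit("tin",rg(.48,.6,-.11,-.02,.044,.054))
    fit("trayrim",rg(.46,.62,-.22,-.0,.009,.018))
    if f=="w_slot":
        fit("knob",rg(.52,.62,.12,.22,.208,.222)); fit("head",rg(.52,.62,.14,.29,.118,.129))
        for y in(.06,.07,.08,.09,.1,.11,.12,.13,.14):
            a=rg(.48,.569,y-.005,y+.005,.021,.030);b=rg(.569,.66,y-.005,y+.005,.021,.030)
            print(y,*[(len(k),k[:,0].min().round(4),k[:,0].max().round(4)) for k in(a,b) if len(k)])
```

```text
w_slot
griptop 698 [ 533.5 -203.7] [14.6 56.3] 86.9
tin 2142 [541.5 -64.3] [59.1 58.7] 63.5
trayrim 1786 [ 538.2 -118.9] [189.7  90.5] 86.7
knob 3984 [569.7 173.4] [47.2 47.2] 76.9
head 5088 [569.  208.8] [ 59.6 130.4] 0.9
0.06 (50, np.float64(0.5058), np.float64(0.516)) (64, np.float64(0.6273), np.float64(0.6383))
0.07 (53, np.float64(0.5084), np.float64(0.5189)) (58, np.float64(0.625), np.float64(0.635))
0.08 (71, np.float64(0.5097), np.float64(0.531)) (62, np.float64(0.6205), np.float64(0.6316))
0.09 (166, np.float64(0.5091), np.float64(0.5312)) (185, np.float64(0.6116), np.float64(0.6326))
0.1 (147, np.float64(0.5089), np.float64(0.5308)) (172, np.float64(0.6115), np.float64(0.6325))
0.11 (146, np.float64(0.509), np.float64(0.5307)) (179, np.float64(0.6113), np.float64(0.6324))
0.12 (145, np.float64(0.5088), np.float64(0.5305)) (174, np.float64(0.6112), np.float64(0.6323))
0.13 (152, np.float64(0.5083), np.float64(0.5303)) (177, np.float64(0.6111), np.float64(0.6321))
0.14 (150, np.float64(0.5084), np.float64(0.5306)) (181, np.float64(0.6099), np.float64(0.6321))
w_tray
griptop 969 [ 534.  -204.6] [13.2 55.1] 87.1
tin 3422 [541.4 -64.6] [59.  59.5] 8.5
trayrim 2405 [ 538.1 -118.9] [190.2  90.4] 86.8
```

Consistent: press axis (0.570, 0.1737), yaw 90.9°; grip (0.534, -0.204), yaw 86.9°. Grasp, align before the lead-ins, then slide in.

Run:
```python
from h import *
t=np.tan(np.radians(.9)); L=lambda y:[.5697+(.1737-y)*t,y,.042]
def rep(n):
    s=arm.get_state(); print(n,round(s["clock"],2),s["tcp_pos"].round(4),s["contact_force"].round(1),s["moment"].round(2),round(s["gripper_width"],4))
arm.move_linear([.5338,-.2042,.12],q(-3.1),.15)
arm.move_linear([.5338,-.2042,.042],None,.08); rep("down")
arm.set_gripper(0.0); rep("grip")
arm.move_linear(L(-.185),q(.9),.04); rep("aligned")
for y in(-.1,-.03,0.,.02):
    arm.move_linear(L(y),None,.06); rep(y)
    if np.linalg.norm(arm.get_state()["contact_force"][:2])>20: break
c=arm.capture("wrist"); cv2.imwrite("pics/w2.png",c["frame"])
```

```text
down 6.29 [ 0.5342 -0.2044  0.0425] [0.2 0.2 0.1] [-0.01 -0.01  0.08] 0.0855
grip 6.94 [ 0.5339 -0.2041  0.0422] [0.5 1.9 2.1] [ 0.16  0.06 -0.01] 0.0133
aligned 8.23 [ 0.5748 -0.1858  0.0422] [-5.2 -3.3  5.7] [-0.34  0.56  0.33] 0.0134
-0.1 9.8 [ 0.5741 -0.0991  0.0422] [ 0.7 -3.6  5.2] [-0.53  0.    0.07] 0.0134
-0.03 11.12 [ 0.5728 -0.0294  0.0422] [ 0.2 -4.1  4.8] [-0.66 -0.02  0.  ] 0.0132
0.0 11.77 [0.5722 0.0011 0.0422] [ 0.6 -1.3  5. ] [-0.37 -0.09  0.  ] 0.0134
0.02 12.25 [0.5719 0.0213 0.0422] [ 0.7 -0.9  5.6] [-0.3  -0.07 -0.05] 0.0134
```

View pics/w2.png

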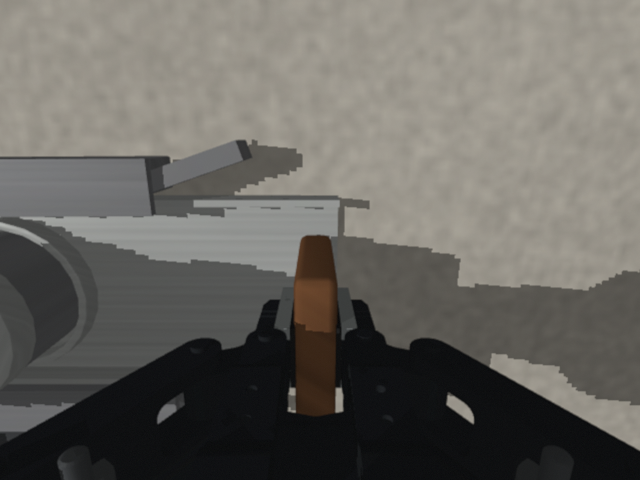

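The tray is in the slot: its rim at (270,200) runs under the guide at (75,185), with the grip held at (317,320) and the tin at (30,330). Next, a slow push to the stop with force watch, then release and check.

Run:
```python
from h import *
t=np.tan(np.radians(.9)); L=lambda y,z=.042:[.5697+(.1737-y)*t,y,z]
def rep(n):
    s=arm.get_state(); print(n,round(s["clock"],2),s["tcp_pos"].round(4),s["contact_force"].round(1),round(s["gripper_width"],4)); return s
for y in np.arange(.026,.046,.002):
    arm.move_linear(L(y),None,.03)
    if rep(y)["contact_force"][1]<-12: break
arm.set_gripper(.085); rep("open")
arm.move_linear(L(.03,.15),None,.12)
y=.02; arm.move_linear(L(.0,.30),None,.15); arm.sleep(.2)
import pickle
ims=[]
for n in("wrist","side"):
    c=arm.capture(n);P=pts(c);X,Y,Z=P[...,0],P[...,1],P[...,2]
    g=P[(X>.5)&(X<.65)&(Y>-.02)&(Y<.09)&(Z>.055)&(Z<.068)]
    if len(g)>20: print(n,len(g),cv2.minAreaRect(g[:,:2].astype(np.float32)*1000))
    k=P[(X>.53)&(X<.61)&(Y>.12)&(Y<.22)&(Z>.205)&(Z<.224)]
    if len(k)>20: print("knob",len(k),cv2.minAreaRect(k[:,:2].astype(np.float32)*1000))
    ims.append(cv2.resize(c["frame"],(400,300)))
cv2.imwrite("pics/home.png",np.hstack(ims)); rep("end")
```

```text
0.026 12.65 [0.5718 0.0267 0.0422] [ 0.2 -3.3  6. ] 0.0131
0.027999999999999997 12.9 [0.5718 0.0284 0.0422] [ 0.  -4.6  7.1] 0.0134
0.029999999999999995 13.15 [0.5718 0.0303 0.0422] [ 0.8 -5.5  6.9] 0.0135
0.031999999999999994 13.4 [0.5717 0.0323 0.0422] [ 1.2 -4.5  6.4] 0.0133
0.03399999999999999 13.65 [0.5717 0.0343 0.0422] [ 1.4 -5.7  4.7] 0.0132
0.03599999999999999 13.9 [0.5716 0.0363 0.0422] [ 0.7 -4.8  6. ] 0.0133
0.03799999999999999 14.15 [0.5716 0.0382 0.0422] [ 0.3 -5.3  6.3] 0.0133
0.03999999999999999 14.4 [0.5716 0.0402 0.0422] [-0.3 -5.8  5.1] 0.0133
0.04199999999999998 14.65 [0.5723 0.0404 0.0422] [  1.3 -12.3   3.5] 0.0136
open 15.34 [0.5717 0.0421 0.042 ] [-1.1 -0.2  0.6] 0.085
wrist 781 ((571.9885864257812, 39.06005859375), (56.05913543701172, 14.063446044921875), 1.1848078966140747)
knob 4798 ((568.63916015625, 169.0475616455078), (38.678123474121094, 47.756412506103516), 78.91191101074219)
side 152 ((569.234375, 40.88490676879883), (56.09250259399414, 16.39700698852539), 1.4084806442260742)
knob 509 ((566.879150390625, 175.6827392578125), (47.40221405029297, 47.65727615356445), 85.6922607421875)
end 17.87 [5.723e-01 1.000e-04 2.994e-01] [-0.1  0.6 -0.5] 0.0848
```

View pics/home.png

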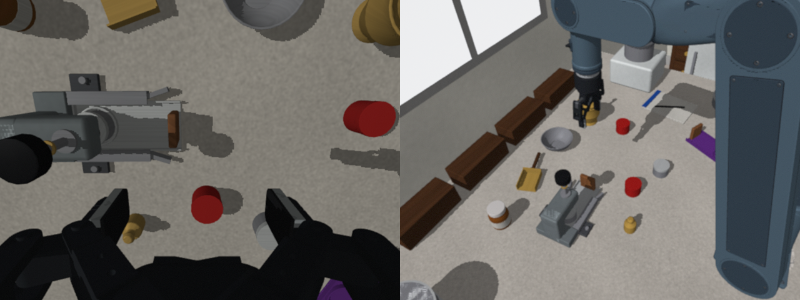

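The tray is home: the wrist view shows the grip at (173,130) square in the slot. Stop contact was felt at y = 0.0404, and the grip measures 0.039–0.041, which is about 134 mm before the axis. Now close the fingers and press the knob in steps, watching force and height.

Run:
```python
from h import *
def rep(n):
    s=arm.get_state(); print(n,round(s["clock"],2),s["tcp_pos"].round(4),s["contact_force"].round(1)); return s
x,y=.5695,.1737
arm.set_gripper(0.0)
arm.move_linear([x,y,.30],None,.15)
arm.move_linear([x,y,.240],None,.06); arm.sleep(.3); f0=rep("above")["contact_force"][2]
for z in list(np.arange(.237,.227,-.001))+[.222,.219,.216,.214,.212,.210,.208,.206]:
    arm.move_linear([x,y,z],None,.02); s=rep(round(z,4))
    if s["contact_force"][2]-f0>13: break
```

```text
above 21.39 [0.5696 0.1737 0.2403] [-0.  -0.4 -0.6]
0.237 21.69 [0.5693 0.1737 0.2367] [ 0.2 -0.5 -0. ]
0.236 21.94 [0.5695 0.1737 0.2359] [0.2 0.3 0. ]
0.235 22.19 [0.5695 0.1737 0.2349] [ 0.6  0.4 -0.3]
0.234 22.44 [0.5694 0.1737 0.2339] [-0.6 -0.1  0.2]
0.233 22.69 [0.5696 0.1737 0.2331] [-0.4  0.1  1.6]
0.232 22.94 [0.5696 0.1737 0.2323] [-0.9  0.7  2.2]
0.231 23.19 [0.5696 0.1737 0.2311] [ 0.1 -0.7  4. ]
0.23 23.44 [0.5696 0.1737 0.2299] [0.3 0.2 1.6]
0.229 23.69 [0.5696 0.1737 0.2289] [ 0.5 -0.2  2.9]
0.228 23.94 [0.5696 0.1737 0.228 ] [0.2 0.3 3.6]
0.222 24.39 [0.5696 0.1737 0.2219] [0.9 0.7 4. ]
0.219 24.69 [0.5696 0.1737 0.2189] [1.1 0.6 4.7]
0.216 24.99 [0.5696 0.1737 0.2159] [ 1.4 -0.1  4.8]
0.214 25.24 [0.5696 0.1737 0.2142] [0.3 1.2 6.1]
0.212 25.49 [0.5696 0.1737 0.2124] [-0.1  0.4  6. ]
0.21 25.74 [0.5696 0.1737 0.2106] [-0.9 -0.5  6.6]
0.208 25.99 [0.5696 0.1737 0.2089] [-1.3  0.2  8.9]
0.206 26.24 [0.5696 0.1737 0.2071] [-0.8  0.   9.6]
```

Contact was at TCP z = 0.233 (knob top 0.216, as stated) and lid contact at about 0.215. Continuing to 34 mm of travel (TCP 0.199, about 15 N).

Run:
```python
from h import *
def rep(n):
    s=arm.get_state(); print(n,round(s["clock"],2),s["tcp_pos"].round(4),s["contact_force"].round(1)); return s
x,y=.5695,.1737
for z in(.204,.202,.200,.199,.198,.197,.196,.195):
    arm.move_linear([x,y,z],None,.02); s=rep(z)
    if s["tcp_pos"][2]<.1994 or s["contact_force"][2]>16: break
arm.sleep(.8); F=[]
for _ in range(10): arm.sleep(.05); s=arm.get_state(); F.append([s["contact_force"][2],s["tcp_pos"][2]])
print(np.mean(F,0),np.std(F,0))
ims=[]
for n,(u,v) in(("scene",(385,205)),("side",(262,310))):
    c=arm.capture(n); ims.append(cv2.resize(c["frame"][v-40:v+40,u-40:u+40],(400,400),interpolation=2))
    P=pts(c);X,Y,Z=P[...,0],P[...,1],P[...,2]; g=P[(X>.5)&(X<.65)&(Y>.0)&(Y<.08)&(Z>.055)&(Z<.068)]
    if len(g)>20: print(n,len(g),cv2.minAreaRect(g[:,:2].astype(np.float32)*1000))
    k=P[(X>.54)&(X<.60)&(Y>.14)&(Y<.21)&(Z>.17)&(Z<.195)]; print("knob z",len(k),np.percentile(k[:,2],[50,90]).round(4) if len(k) else "")
cv2.imwrite("pics/ring.png",np.hstack(ims))
```

```text
0.204 26.49 [0.5696 0.1737 0.2053] [-1.6  0.1 11.8]
0.202 26.74 [0.5696 0.1737 0.2035] [-3.4 -0.3 11.4]
0.2 26.99 [0.5696 0.1737 0.2017] [-2.2 -0.3 14.3]
0.199 27.24 [0.5696 0.1737 0.2009] [-2.8 -0.5 14.2]
0.198 27.49 [0.5696 0.1737 0.2   ] [-2.8 -0.5 13.8]
0.197 27.74 [0.5696 0.1737 0.1991] [-3.8 -1.1 13.7]
[14.88824738  0.19916315] [6.22859567e-01 1.30228026e-05]
scene 81 ((573.656005859375, 40.217159271240234), (52.41718292236328, 19.60201644897461), 3.053943395614624)
knob z 153 [0.1791 0.1882]
side 156 ((568.3233642578125, 41.6799201965332), (56.77162170410156, 16.340492248535156), 4.01371955871582)
knob z 378 [0.1816 0.1845]
```

View pics/ring.png

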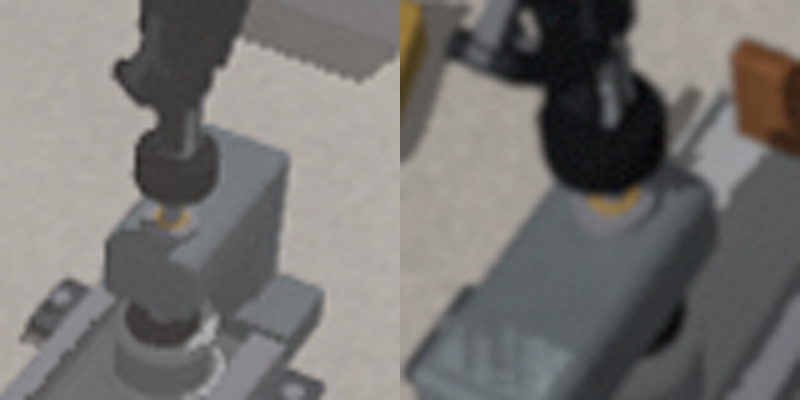

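The ring is level with the sleeve top (left crop (172,217), right crop (612,203)) and the pad bears on the lid at (165,320). The push is 14.9 N at 33.8 mm of travel, and the tray is still home, so I hand it in.

```bash
python3 -c "
from station import arm
print(arm.get_state()['clock']); print(arm.close_job())"
```

```text
29.1417
the job is handed in; nothing more can be done
None
```

I slid the tray with its tin against the slot's stop, released it, then pressed the knob down with closed fingers. The job was handed in at 29 s with the knob still held down; no verdict was reported.

- **Tray:** I felt the stop at about 12 N. The grip then measured about 134 mm before the plunger axis, within 3 mm sideways and square within about 1° in the wrist view. That is close to the 132 mm limit, but the stop's stated position gives 135 mm.
- **Press:** the push was 14.9 N at 33.8 mm of knob travel, which is about 10 N on the lid by the stated spring figures. The pad force itself was not measured. The last pictures show the ring level with the sleeve's top and the pad on the lid.
- **Disagreements:** the two fixed cameras differ by about 5 mm sideways. From a few coarse pixels in the last pictures they gave the tray angle as 2–3° off the press (limit 4.6°). I trusted the closer wrist view.
- **Other things on the table:** the arm did not go near them and none looked moved in the pictures, but I did not re-measure their positions.

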